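# Hang the glue-bottle holder on its screw and put the bottle in it

### The job

Hang the empty wooden bottle holder on the big screw in the front of the tool board: pass the wide part of the keyhole in its back over the screw head, let it slide down until the screw is fully home at the top of the narrow slot, and let go. Then stand the glue bottle from in front of the board upright in the holder. Do not tip the bottle over on the way, and leave the other things on the bench where they are.

Things in the scene. Friction and masses are not known exactly. Their poses are not given: they have to be found in the camera images.
- tool_board: Low plywood board, fixed on the bench: panel 360 wide, 170 high, 18 mm thick, foot plank behind. Origin: middle of the front face's lower edge; z up, y along the board, front face at x = 0 looking to -x. In it: the steel screw (y -20, z 145), a 12 mm dowel sticking out 38 mm (y 115, z 145) with a tape roll (100 across, 19 thick), and a nail (y -135) with nippers (117 long, 43 wide, 10 thick).
- screw (a point): On the axis of the screw, 4.8 mm in front of the board's face, halfway along the bare shank, 145 mm above the bench; axes as the board's (-x points out along the screw). Shank 8 mm in diameter, bare for 9.5 mm between board and head; round head 18 mm in diameter, 4.2 mm thick; the screw stands out 13.7 mm in all.
- bottle_holder: Dark wooden open-topped pocket with a taller back plate, upright on the bench, loose, 0.18 to 0.35 kg; 84 (x) by 60 (y) by 104 mm. Origin: centre of underside; z up, front is -x, flat back face at x = +42. Back plate 6 mm thick. Side walls 52 high, flat outside at y = -30 and +30 (grasp across them); front wall 40 high. Hung, its back lies against the board's front face, its x along the board's x.
- keyhole_wide (a point): Centre of the round hole, 26 mm in diameter, of the keyhole through the holder's back plate, mid-thickness: at (39, 0, 64) mm of the holder; axes as the holder's. From it a slot 11 mm wide runs straight up; its round end has its top edge 91.5 mm above the holder's underside.
- keyhole_seat (a point): Where the screw's axis lies when the holder hangs fully home, in the middle of the back plate's thickness: at (39, 0, 87.5) mm of the holder, 23.5 mm above keyhole_wide; axes as the holder's. Hung, it lies within 2 mm of screw.
- pocket_floor (a point): Centre of the pocket's floor, at (1, 0, 6) mm of the holder; axes as the holder's. Inside, the pocket is 70 mm deep (x from -34 to +36 of the holder) and 46 mm wide (y). While the holder hangs, the screw head stands up to 8 mm out in front of the back plate, above the side walls' height.
- glue_bottle: Cream-white wood-glue bottle with a red nozzle, upright on the bench in front of the board (not the far one at the left end), loose, 0.15 to 0.24 kg. Flat oval body 34 to 37 mm thick (x) and 53 mm wide (y), sides straight up to 80 mm, then shoulder, neck and nozzle to 143 mm in all. Origin: centre of underside, z up. It fits the pocket with its width (y) along the holder's x, either way round.
- pearl_jar: Small glass jar with a screw lid, 52 mm in diameter, 72 mm high, loose bystander; origin at the centre of its underside, z up.
- wax_tin: Flat round tin, 68 mm in diameter, 26 mm high, loose bystander; origin at the centre of its underside.
- horn_blank: Flat piece of brown horn, 51 by 31 by 10 mm, loose bystander lying on the bench; origin at the centre of its underside.
Not all that is in view belongs to the job. What is shaped like the bottle_holder but green is not meant.

How it is judged:
On the way, in this order (a step that is already met when the one before it is completed fails the run):
1. the holder hangs on the screw, fully home at the top of the narrow slot, and is let go (x of keyhole_seat in the frame of screw between -0.005 and 0.005 m and y of keyhole_seat in the frame of screw between -0.004 and 0.004 m and z of keyhole_seat in the frame of screw between -0.004 and 0.004 m and angle between bottle_holder's own z axis and vertical below 0.17 rad and contact force between the fingers and bottle_holder below 0.1 N), for 0.3 s.
2. the bottle stands in the pocket of the holder (x of glue_bottle in the frame of pocket_floor between -0.016 and 0.016 m and y of glue_bottle in the frame of pocket_floor between -0.014 and 0.014 m and z of glue_bottle in the frame of pocket_floor below 0.006 m), for 0.2 s.
At the end, for the whole second after the job is handed in: The holder hangs with keyhole_seat within 4 mm (sideways, up-down) and 5 mm (in-out) of the screw point, leaning under 10 degrees; the bottle stands in its pocket, underside within 6 mm of the floor and 16 mm (x), 14 mm (y) of its centre, leaning under 14 degrees; both at rest (all of step 2 and x of keyhole_seat in the frame of screw between -0.005 and 0.005 m and y of keyhole_seat in the frame of screw between -0.004 and 0.004 m and z of keyhole_seat in the frame of screw between -0.004 and 0.004 m and angle between bottle_holder's own z axis and vertical below 0.17 rad and angle between glue_bottle's own z axis and vertical below 0.25 rad and linear speed of each of glue_bottle, bottle_holder below 0.02 m/s); the robot touches nothing.
It fails at once if the glue bottle is tipped over (more than 45 degrees) (angle between glue_bottle's own z axis and vertical above 0.785 rad).
It fails at once if the glass jar is pushed more than 30 mm or tipped (distance of pearl_jar from where it was at the start of the episode above 0.03 m or angle between pearl_jar's own z axis and vertical above 0.4 rad).
It fails at once if the tin is pushed more than 30 mm (distance of wax_tin from where it was at the start of the episode above 0.03 m).
It fails at once if the horn blank is pushed more than 30 mm (distance of horn_blank from where it was at the start of the episode above 0.03 m).
It also fails if it takes over 67 s, if anything falls off the work surface, if the arm or the gripper's body presses on something with over 40 N, if the wrist force passes 120 N, or if a joint passes its speed limit or range.

### The arm

A 6-joint arm with a two-finger parallel gripper is mounted at the origin on a cart in front of the work surface, level with it; the furniture and walls round the work are solid. World frame = base frame: x ahead of the robot, y to its left, z up, the work surface at z = 0. Lengths are in m, angles in rad, forces in N, time in s.
With the tool pointing down it reaches from about 0.3 to 0.85 m from the base axis. Payload 4.2 kg.
Tool frame: the origin (TCP) lies on the centre line of the jaws, within the pads' length; the fingertips stand bot.tip_reach ahead of it and the grasp point (between the pads) lies 8 mm behind it (bot.tip_reach is the distance from the TCP to the fingertips, in m); z points along the fingers, y is the line along which they close (so a half turn about z gives the same grasp; the last joint's range is limited). The gripper opens to 91 mm and grips with 3 to 60 N. Pads are 32 mm wide; open, the fingers measure 118 mm over their backs; the gripper's body (76 mm by 178 mm) begins 60 mm behind the grasp point.
Start: joints at [1.233, 0.32, 1.565, -0, 1.257, -0.02], TCP at [0.18, 0.546, 0.225] pointing down, gripper open.
Joint ranges: [-3.11, 3.11], [-0.84, 2.01], [0.21, 2.61], [-1.34, 4.49], [0.05, 2.63], [-2.56, 2.56]. Speed limits (rad/s): [2.57, 2.57, 3.14, 3.14, 3.14, 3.14].

### API

Orientations are given as a rotation vector (axis times angle).
In Python, from workcell import bot gives the robot as it stands. The module is installed in compiled form; this text tells all that it offers.
- The arm moves only by the shell command python3 -m handwheel 'ROWS' [FORCE]. ROWS is JSON, a list of rows, each a list of 3 entries, a list of its own where there are three numbers: the shift along the tool's x, y, z in units of 30 mm (1.0 is 30 mm), then the turn, a rotation vector about the tool's x, y, z in units of 5 degrees (1.0 is 5 degrees), then the opening, from -1 (shut) to 1 (fully open). In form: [[[tx, ty, tz], [ax, ay, az], jaw], ...]. A call has 1 to 8 rows; each row shifts and turns the commanded pose from where the row before left it, along the tool's axes as they then stand; what a row does not reach is not made up. A row lasts 1/12 s, in which the tool goes at most 41.7 mm and 7.16 degrees, less where a joint would pass 70% of its speed; a pose out of reach is approached as far as the arm can. A call is refused whole if a number of a shift passes 1 or a number of a turn 1, either way. A call with a gripper value outside its range is refused whole. The fingers move at their own pace and stop on an object; FORCE is the grip in N (left out, the last holds). Time passes only in rows, so rows that do not move let the fingers close. It gives the time, the measured TCP pose, the force, the opening and the grip force at its end, in the units of the state.
- bot.read_state(): the state, without advancing time (a new reading comes with each control period).
- bot.read_camera(name): name is "side" or "top"; returns a dict with "pixels" (384x512x3 uint8, red, green, blue), "mtx" (3x3 intrinsics, pixels), "dist_coeffs" ([k1, k2, p1, p2, k3] as OpenCV has them; the pictures are not rectified), "xyz" and "rotation" of the camera in the world. Camera axes: x right, y down, z forward; pixel columns grow to the right and rows downward; lengths in m; the calibration is good to about 2 mm. A picture is of the moment at which its call begins. There is no depth.
- bot.finish_job(): hands the job in; it is judged then, once.
The state is a dict: "t": time; "joints": joint angles; "qvel": joint speeds; "tau": joint torques, N m; "tool_pos": TCP position; "eef_rot": TCP orientation; "contact_force": force on the tool from outside, world axes, zero at the start; "ft_torque": the same for the moment, N m; "grip_width": finger opening in m; "finger_force": force on a finger pad.
Only numpy, scipy, OpenCV 4.12 (cv2) and the standard library are available. Lean on these libraries where they do the work, as an engineer would, in place of code of your own. Each camera call takes 0.05 s, during which the arm holds its last target. There are 200 camera calls.

## Working session

There is one attempt and no reset: what is moved stays moved. The work goes in short steps, Python scripts to look and compute and a shell command to move; the robot and the scene stay as the last step left them, time stands still between calls to the robot, and variables do not carry over. Pictures are saved under pics/ and viewed, at most 10 in all, crops included, and the job is handed in when it is done.

```bash
mkdir -p pics
cat > h.py <<'E'
from workcell import bot
import cv2, numpy as np
from scipy.spatial.transform import Rotation as R
def cam(n):
    c=bot.read_camera(n); c={k:(np.array(v)) for k,v in c.items()}
    r=c['rotation']; c['R']=r if r.shape==(3,3) else R.from_rotvec(r).as_matrix()
    return c
def save(c,f): cv2.imwrite(f,c['pixels'][:,:,::-1])
def ray(c,u):
    p=cv2.undistortPoints(np.array([[u]],float),c['mtx'],c['dist_coeffs'])[0,0]
    return c['xyz'],c['R']@np.array([p[0],p[1],1.])
def onplane(c,u,z=None,n=(0,0,1),d=None):
    o,r=ray(c,u); n=np.array(n,float); d=z if d is None else d
    return o+r*((d-n@o)/(n@r))
def tri(a,u,b,v):
    o1,r1=ray(a,u);o2,r2=ray(b,v)
    r1/=np.linalg.norm(r1);r2/=np.linalg.norm(r2)
    s=np.linalg.lstsq(np.c_[r1,-r2],o2-o1,rcond=None)[0]
    p,q=o1+s[0]*r1,o2+s[1]*r2
    return (p+q)/2,np.linalg.norm(p-q)
def proj(c,P):
    rv=cv2.Rodrigues(c['R'].T)[0]; t=-c['R'].T@c['xyz']
    return cv2.projectPoints(np.array(P,float).reshape(-1,3),rv,t,c['mtx'],c['dist_coeffs'])[0][:,0]
E
python3 - <<'E'
from h import *
np.set_printoptions(precision=4,suppress=True)
for n in('side','top'):
    c=cam(n); save(c,f'pics/{n}0.png'); print(n,c['xyz'],c['R'],c['mtx'])
s=bot.read_state(); print(s['tool_pos'],s['eef_rot'],s['grip_width'],bot.tip_reach,s['t'])
E
```

```text
side [ 0.5394 -0.7332  0.6959] [[ 0.9997  0.0111  0.0209]
 [-0.0104 -0.5871  0.8095]
 [ 0.0213 -0.8094 -0.5868]] [[401.6249   0.     254.3718]
 [  0.     401.6249 180.6514]
 [  0.       0.       1.    ]]
top [0.3408 0.0316 1.0314] [[-0.0431 -0.9661  0.2545]
 [-0.9991  0.0403 -0.0162]
 [ 0.0054 -0.255  -0.9669]] [[399.9279   0.     253.0917]
 [  0.     399.9279 188.2453]
 [  0.       0.       1.    ]]
[0.1795 0.5458 0.2242] [-0.497  -3.1018  0.0025] 0.09119978354296654 0.011 0.1
```

View pics/side0.png

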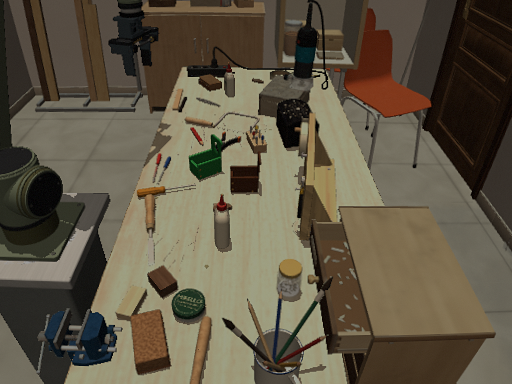

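View pics/top0.png

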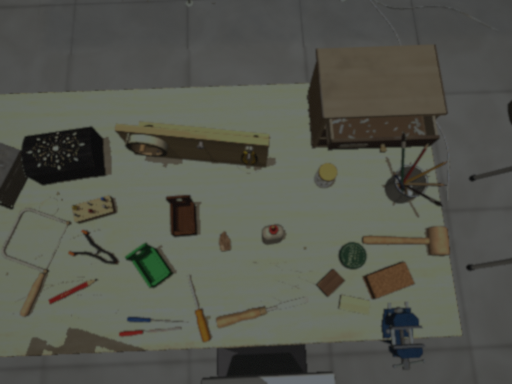

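The side view shows the board seen edge-on at about (308,175), the brown holder at (245,177), the green decoy at (205,163) and the glue bottle at (222,225). In the top view the holder is at (182,216), the bottle at (273,233) and the board runs from (118,128) to (268,160). Next I'll enlarge both.

Run:
```python
import cv2
a=cv2.imread('pics/top0.png');b=cv2.imread('pics/side0.png')
cv2.imwrite('pics/tc.png',cv2.resize(cv2.convertScaleAbs(a[110:260,105:300],alpha=2),None,fx=4,fy=4,interpolation=2))
cv2.imwrite('pics/sc.png',cv2.resize(cv2.convertScaleAbs(b[100:250,180:350],alpha=1.6),None,fx=4,fy=4,interpolation=2))
```

```text
(no output)
```

View pics/tc.png

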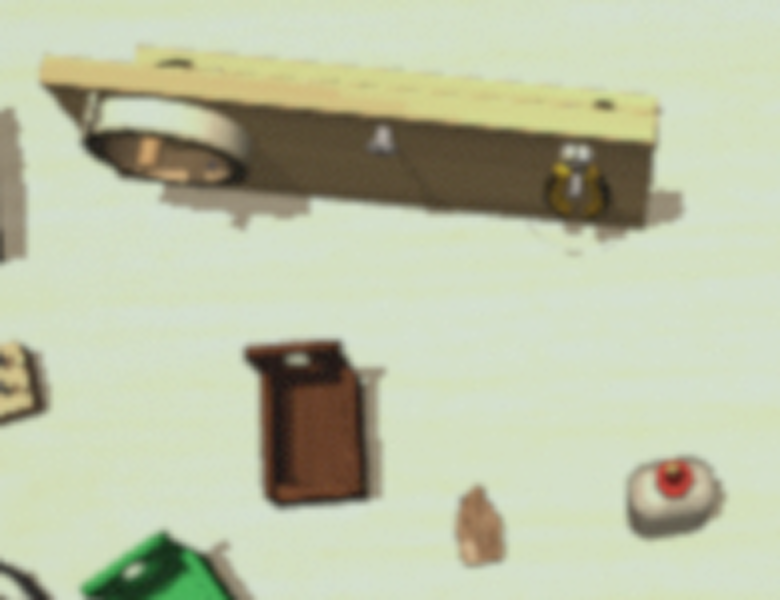

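View pics/sc.png

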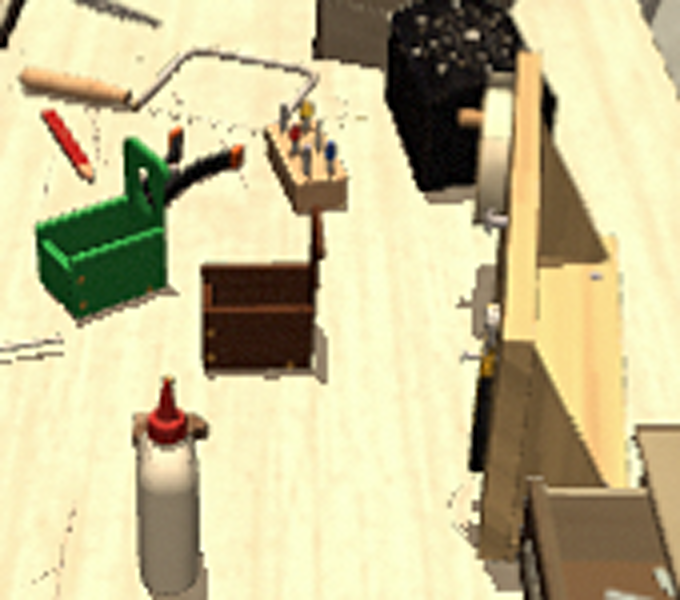

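The top crop shows the screw head near crop (380,138), which is image (200,144.5), and the horn blank at image (225,241). The side crop shows metal spots at crop (490,218) and (491,316), and one of them is the screw. I'll measure both.

Run:
```python
from h import *
np.set_printoptions(precision=4,suppress=True)
T=cam('top');S=cam('side')
t=lambda u,v:(105+u/4-.375,110+v/4-.375)
s=lambda u,v:(180+u/4-.375,100+v/4-.375)
L=onplane(T,t(43,88),.17);Rr=onplane(T,t(655,143),.17);d=L-Rr
print('board',L,Rr,np.linalg.norm(d),'yaw',np.degrees(np.arctan2(-d[0],d[1])), onplane(T,t(645,226),0))
a=np.arctan2(-d[0],d[1]);yb=np.array([-np.sin(a),np.cos(a),0]);xb=np.array([np.cos(a),np.sin(a),0])
O=(L+Rr)/2;O[2]=0;sc=O-.02*yb-.0137*xb+[0,0,.145]
print('screwhead pred',sc,'T',proj(T,sc),'S',proj(S,sc), 'picks',t(380,138),s(490,218),s(491,316))
for q in((490,218),(491,316)): print(tri(T,t(380,138),S,s(*q)))
# holder
P={'BL':onplane(T,t(247,349),.104),'BR':onplane(T,t(339,342),.104),'FL':onplane(T,t(272,502),.04),'FR':onplane(T,t(368,498),.04),'wallR':onplane(T,t(358,378),.052)}
for k,v in P.items(): print(k,v)
sd=[onplane(S,s(205,371),0),onplane(S,s(312,371),0)];print('side base y-30',sd,np.linalg.norm(sd[0]-sd[1]))
# bottle
print('nozzle',tri(T,t(674,474),S,s(167,380)))
print('base side',onplane(S,s(140,585),0),onplane(S,s(198,590),0))
im=T['pixels'].astype(int);m=np.zeros(im.shape[:2],np.uint8)
hsv=cv2.cvtColor(T['pixels'],cv2.COLOR_RGB2HSV);print(hsv[234,264],hsv[236,275],hsv[225,255],hsv[240,268],hsv[241,282])
for r in range(220,248): print(r,' '.join('%3d,%3d'%(hsv[r,c,1],hsv[r,c,2]) for c in range(258,290,2)))
```

```text
board [0.7161 0.3295 0.17  ] [ 0.6677 -0.0222  0.17  ] 0.3549839121262303 yaw -7.837793181012575 [ 0.6727 -0.0229  0.    ]
screwhead pred [0.6756 0.1357 0.145 ] T [[200.7334 148.6253]] S [[299.3198 156.2232]] picks (199.625, 144.125) (302.125, 154.125) (302.375, 178.625)
(array([0.6835, 0.1374, 0.1509]), np.float64(0.0021865303944096515))
(array([0.7023, 0.1451, 0.0731]), np.float64(0.02388164519443398))
BL [0.5723 0.2235 0.104 ]
BR [0.5743 0.1687 0.104 ]
FL [0.4897 0.22   0.04  ]
FR [0.4897 0.1605 0.04  ]
wallR [0.5637 0.1646 0.052 ]
side base y-30 [array([0.497 , 0.1689, 0.    ]), array([0.5729, 0.1702, 0.    ])] 0.07586713966844802
nozzle (array([ 0.4827, -0.0238,  0.1414]), np.float64(0.003968516511048836))
base side [ 0.4655 -0.043   0.    ] [ 0.5006 -0.0468  0.    ]
[20 55 97] [21 52 84] [ 44  30 112] [21 45 57] [37 33 99]
220  32,112  32,112  34,112  36,113  34,112  34,112  32,112  34,112  34,112  30,112  30,112  30,112  30,112  30,112  30,112  32,112
221  32,112  32,112  32,112  34,112  32,112  34,112  34,112  36,112  34,112  30,112  30,112  30,112  30,112  30,112  30,112  32
[... 2736 characters left out ...]
  33, 93  33,109  32,112  32,112  32,112
243  32,112  30,112  28,102  37, 69  41, 56  42, 54  40, 57  40, 64  41, 75  41, 81  40, 96  37,109  39,112  39,112  39,112  39,112
244  34,112  30,111  35,110  36, 91  37, 76  41, 75  44, 82  42, 90  41,100  41,105  42,109  43,112  41,112  43,112  41,112  41,112
245  39,112  34,111  36,112  38,107  40,101  43,101  41,105  41,107  42,109  44,111  46,112  43,112  43,112  41,112  39,112  39,112
246  39,112  37,111  36,112  39,111  39,111  39,110  39,112  39,111  43,112  43,112  43,112  43,112  41,112  39,112  36,112  34,112
247  41,112  39,112  36,112  36,112  37,111  37,111  39,112  39,112  39,112  39,112  39,112  39,112  36,112  36,112  36,112  34,112
```

Run:
```python
import cv2,numpy as np
a=cv2.imread('pics/top0.png');b=cv2.imread('pics/side0.png')
f=lambda i,r,c,h,w,k,al:cv2.resize(cv2.convertScaleAbs(i[r:r+h,c:c+w],alpha=al),None,fx=k,fy=k,interpolation=cv2.INTER_NEAREST)
A=f(a,134,185,25,32,12,2.);B=f(b,142,285,25,32,12,1.4);C=f(a,190,164,50,64,6,2.5);D=f(b,150,220,50,64,6,1.7)
cv2.imwrite('pics/z.png',np.vstack([np.hstack([A,B]),np.hstack([C,D])]))
```

```text
(no output)
```

View pics/z.png

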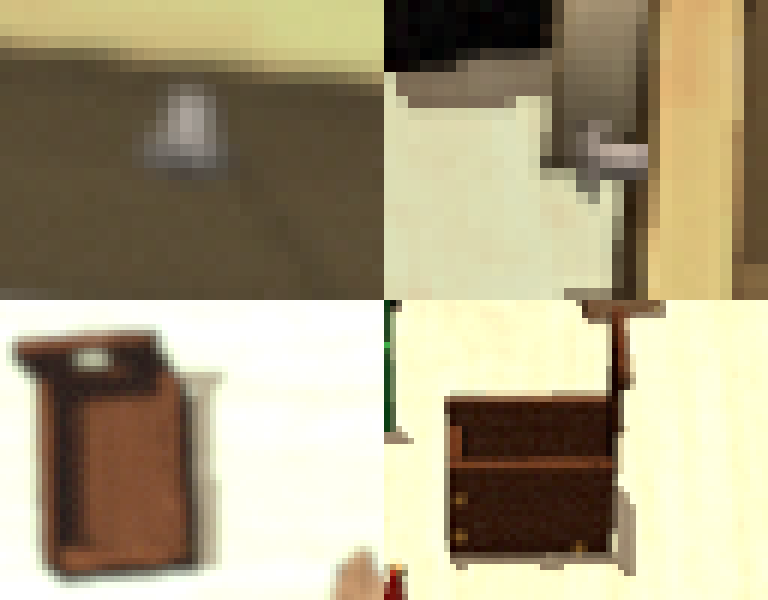

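Run:
```python
from h import *
np.set_printoptions(precision=4,suppress=True)
T=cam('top');S=cam('side')
C=lambda u,v:(164+u/6-.5,190+(v-300)/6-.5)
D=lambda u,v:(220+(u-384)/6-.5,150+(v-300)/6-.5)
print('screw head mid',tri(T,(199.9,146.7),S,(301.7,154.8)))
# board face line fit from bright/dark transition at z=.17
g=cv2.cvtColor(T['pixels'],cv2.COLOR_RGB2GRAY).astype(float)
pts=[]
for c in list(range(170,262,3)):
    r0=int(132+(c-116)*.09); seg=g[r0-4:r0+8,c]; d=-np.diff(seg); k=np.argmax(d)
    if 0<k<len(d)-1:
        o=(d[k-1]-d[k+1])/(2*(d[k-1]-2*d[k]+d[k+1])); pts.append(onplane(T,(c,r0-4+k+.5+o),.17))
pts=np.array(pts);f=np.polyfit(pts[:,1],pts[:,0],1);res=pts[:,0]-np.polyval(f,pts[:,1]);k=abs(res)<.002
f=np.polyfit(pts[k,1],pts[k,0],1);print('face x=',f,'yaw',-np.degrees(np.arctan(f[0])),k.sum(),len(k),'at y=.136',np.polyval(f,.136))
for n,z,q in [('BL',.104,(14,343)),('BR',.104,(158,332)),('FLtop',.04,(57,566)),('FRtop',.04,(190,562)),('FRbot',0,(190,570)),('FLbot',0,(62,579)),('WL',.052,(40,480)),('WR',.052,(184,480)),('WR2',.052,(180,400)),('WL2',.052,(36,400))]: print(n,onplane(T,C(*q),z))
for n,z,q in [('nearF',.052,(449,464)),('nearB',.052,(612,464)),('farF',.052,(446,397)),('farB',.052,(612,397)),('baseF',0,(450,553)),('baseB',0,(610,553)),('plateTopBack',.104,(630,310))]: print('S',n,onplane(S,D(*q),z))
# bottle outline in top, body top z=.08; compare with base
hs=cv2.cvtColor(T['pixels'],cv2.COLOR_RGB2HSV); m=((hs[:,:,1]>37)&(hs[:,:,2]<110)&(hs[:,:,2]>47)).astype(np.uint8)
m[:]=((hs[:,:,1]>42)&(hs[:,:,2]<106)|(hs[:,:,2]<84)); m[:222]=0;m[246:]=0;m[:,:258]=0;m[:,290:]=0
n,l,st,ce=cv2.connectedComponentsWithStats(m.astype(np.uint8)); i=1+np.argmax(st[1:,4]);print(st[i],ce[i])
S_=S['pixels'];hs=cv2.cvtColor(S_,cv2.COLOR_RGB2HSV)
for r in (205,212,220,228,236,244,248): print(r,[tuple(int(x) for x in hs[r,c]) for c in range(211,234)][::2])
```

```text
screw head mid (array([0.6806, 0.1374, 0.1479]), np.float64(0.0022438312131771564))
face x= [0.1474 0.6711] yaw -8.385244501853599 31 31 at y=.136 0.6911057490285041
BL [0.5729 0.2248 0.104 ]
BR [0.575  0.1676 0.104 ]
FLtop [0.4929 0.2191 0.04  ]
FRtop [0.4923 0.1641 0.04  ]
FRbot [0.4949 0.1694 0.    ]
FLbot [0.4933 0.2245 0.    ]
WL [0.5271 0.2242 0.052 ]
WR [0.5246 0.1647 0.052 ]
WR2 [0.5585 0.1662 0.052 ]
WL2 [0.561  0.2261 0.052 ]
S nearF [0.4961 0.1717 0.052 ]
S nearB [0.5712 0.1732 0.052 ]
S farF [0.4925 0.2271 0.052 ]
S farB [0.5721 0.2287 0.052 ]
S baseF [0.4958 0.1721 0.    ]
S baseB [0.5716 0.1735 0.    ]
S plateTopBack [0.5791 0.2241 0.104 ]
[262 225  24  21 366] [272.847 234.571]
205 [(31, 47, 159), (21, 73, 125), (15, 115, 115), (2, 202, 63), (3, 196, 130), (2, 199, 73), (2, 196, 65), (2, 199, 124), (10, 155, 69), (13, 135, 98), (18, 83, 117), (25, 58, 159)]
212 [(31, 48, 160), (28, 52, 156), (18, 69, 100), (19, 69, 144), (29, 49, 155), (18, 73, 109), (18, 70, 109), (19, 70, 106), (18, 69, 114), (29, 50, 139), (24, 61, 158), (24, 60, 157)]
220 [(30, 49, 157), (25, 62, 1
[... 160 characters left out ...]
5, 58, 157), (25, 58, 162), (17, 73, 66), (18, 72, 82), (19, 73, 84), (18, 71, 83), (19, 73, 84), (18, 72, 81), (18, 70, 73), (19, 71, 61), (32, 50, 162), (31, 50, 158)]
236 [(26, 58, 157), (26, 60, 161), (17, 71, 65), (20, 72, 81), (19, 68, 83), (19, 67, 84), (18, 69, 85), (19, 70, 80), (19, 68, 71), (24, 63, 61), (30, 48, 160), (28, 52, 157)]
244 [(25, 60, 157), (24, 65, 158), (23, 61, 83), (18, 71, 79), (20, 72, 82), (19, 74, 83), (19, 69, 81), (18, 73, 80), (18, 73, 70), (18, 75, 82), (18, 69, 96), (28, 53, 160)]
248 [(25, 63, 157), (23, 67, 157), (28, 52, 158), (25, 58, 167), (18, 83, 71), (20, 77, 66), (18, 78, 75), (19, 80, 93), (17, 75, 95), (18, 77, 93), (18, 73, 94), (30, 48, 158)]
```

```bash
cat > d.py <<'E'
import sys
from h import *
np.set_printoptions(precision=3,suppress=True)
x,y,z,yaw=map(float,sys.argv[1:5])   # target TCP, world angle (deg) of tool y, pointing down
s=bot.read_state();M=R.from_rotvec(s['eef_rot']).as_matrix()
a=np.radians(yaw);ty=np.array([np.cos(a),np.sin(a),0]);tz=np.array([0,0,-1.]);G=np.c_[np.cross(ty,tz),ty,tz]
print('t',s['t'],'pos',np.array(s['tool_pos']),'yaw',np.degrees(np.arctan2(M[1,1],M[0,1])),'w',s['grip_width'],'ff',s['finger_force'],'F',np.array(s['contact_force']))
print('turn units',np.degrees(R.from_matrix(M.T@G).as_rotvec())/5)
print('shift units (current axes)',M.T@(np.array([x,y,z])-s['tool_pos'])/.03,'after turn',G.T@(np.array([x,y,z])-s['tool_pos'])/.03)
E
python3 d.py .523 .198 .16 92
```

```text
t 0.3 pos [0.18  0.546 0.225] yaw 71.79369280216368 w 0.09143186612492055 ff 0.0 F [-0.666 -0.28   0.367]
turn units [-0.006 -0.001 -4.041]
shift units (current axes) [-14.498  -7.444   2.16 ] after turn [-11.034 -11.994   2.156]
```

```bash
python3 -m handwheel '[[[0,0,0],[0,0,-1],1],[[0,0,0],[0,0,-1],1],[[0,0,0],[0,0,-1],1],[[0,0,0],[0,0,-1],1],[[-0.5,-0.6,0],[0,0,0],1],[[-0.7,-0.8,0],[0,0,0],1],[[-0.7,-0.8,0],[0,0,0],1],[[-0.7,-0.8,0],[0,0,0],1]]'
python3 -m handwheel '[[[-0.7,-0.8,0],[0,0,0],1],[[-0.7,-0.8,0],[0,0,0],1],[[-0.7,-0.8,0],[0,0,0],1],[[-0.7,-0.8,0],[0,0,0],1],[[-0.7,-0.8,0],[0,0,0],1],[[-0.7,-0.8,0],[0,0,0],1],[[-0.7,-0.8,0],[0,0,0],1],[[-0.7,-0.8,0],[0,0,0],1]]'
python3 -m handwheel '[[[-0.7,-0.8,0.4],[0,0,0],1],[[-0.7,-0.8,0.5],[0,0,0],1],[[-0.7,-0.8,0.5],[0,0,0],1],[[-0.5,-0.5,0.5],[0,0,0],1],[[0,0,0],[0,0,0],1],[[0,0,0],[0,0,0],1]]'
python3 d.py .523 .198 .03 92
```

```text
t: 0.97
tool_pos: [0.2609, 0.4577, 0.2248]
eef_rot: [-0.051, 3.141, -0.0]
contact_force: [1.2, -1.0, 0.6]
grip_width: 0.0911
finger_force: 0.0
t: 1.63
tool_pos: [0.4352, 0.2707, 0.2251]
eef_rot: [-0.049, 3.141, 0.0]
contact_force: [0.3, 0.2, 0.1]
grip_width: 0.0913
finger_force: 0.0
t: 2.13
tool_pos: [0.515, 0.1867, 0.167]
eef_rot: [0.045, -3.139, 0.0]
contact_force: [-0.4, -0.0, -0.5]
grip_width: 0.0911
finger_force: 0.0
t 2.1333 pos [0.515 0.187 0.167] yaw 91.65787737969134 w 0.09108294088493528 ff 0.0 F [-0.387 -0.01  -0.544]
turn units [-0.003 -0.028 -0.068]
shift units (current axes) [-0.29   0.37   4.566] after turn [-0.281  0.367  4.567]
```

```bash
python3 -m handwheel '[[[-0.28,0.37,0],[0,0,0],1],[[0,0,0.6],[0,0,0],1],[[0,0,0.8],[0,0,0],1],[[0,0,0.8],[0,0,0],1],[[0,0,0.8],[0,0,0],1],[[0,0,0.8],[0,0,0],1],[[0,0,0.5],[0,0,0],1],[[0,0,0.2],[0,0,0],1]]'
python3 d.py .523 .198 .03 92
```

```text
t: 2.8
tool_pos: [0.5214, 0.1997, 0.0316]
eef_rot: [0.051, -3.138, 0.001]
contact_force: [-0.6, -0.2, 0.2]
grip_width: 0.0909
finger_force: 0.0
t 2.8 pos [0.521 0.2   0.032] yaw 91.87267472145189 w 0.09091165074182979 ff 0.0 F [-0.578 -0.219  0.232]
turn units [-0.005 -0.034 -0.025]
shift units (current axes) [-0.053 -0.059  0.054] after turn [-0.053 -0.06   0.054]
```

```bash
python3 -m handwheel '[[[0,0,0],[0,0,0],0.6],[[0,0,0],[0,0,0],0.4],[[0,0,0],[0,0,0],0.2],[[0,0,0],[0,0,0],-0.2],[[0,0,0],[0,0,0],-0.2],[[0,0,0],[0,0,0],-0.2]]' 30
python3 -m handwheel '[[[0,0,-0.3],[0,0,0],-0.2],[[0,0,-0.6],[0,0,0],-0.2],[[0,0,-0.8],[0,0,0],-0.2],[[0,0,-0.8],[0,0,0],-0.2],[[0,0,-0.8],[0,0,0],-0.2],[[0,0,-0.5],[0,0,0],-0.2],[[0,0,0],[0,0,0],-0.2],[[0,0,0],[0,0,0],-0.2]]'
python3 - <<'E'
from h import *
a=cam('side');b=cam('top');save(a,'pics/s1.png');save(b,'pics/t1.png')
f=lambda i,r,c,h,w,k,al:cv2.resize(cv2.convertScaleAbs(i['pixels'][r:r+h,c:c+w,::-1],alpha=al),None,fx=k,fy=k,interpolation=2)
cv2.imwrite('pics/z1.png',np.hstack([f(a,90,190,130,130,3,1.5),f(b,110,130,130,130,3,2)]))
E
python3 d.py .6 .15 .1 81.6
```

```text
t: 3.3
tool_pos: [0.5237, 0.1989, 0.0341]
eef_rot: [-0.05, 3.139, 0.0]
contact_force: [-0.7, -1.2, 4.9]
grip_width: 0.0599
finger_force: 30.0
t: 3.97
tool_pos: [0.5231, 0.199, 0.1474]
eef_rot: [-0.049, 3.14, 0.001]
contact_force: [1.0, 0.2, -1.9]
grip_width: 0.0596
finger_force: 30.0
t 4.0667 pos [0.522 0.199 0.146] yaw 91.78517297008904 w 0.06014485955963585 ff 29.997602105140686 F [-0.258 -0.517 -2.211]
turn units [-0.01  -0.031  2.037]
shift units (current axes) [-2.552 -1.698  1.514] after turn [-2.808 -1.222  1.52 ]
```

View pics/z1.png

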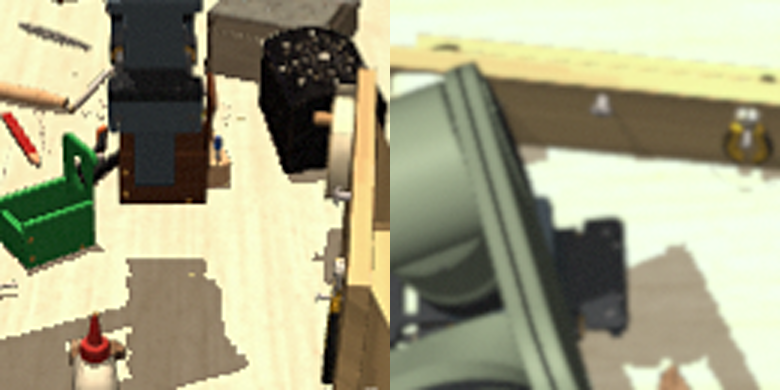

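```bash
python3 - <<'E'
from h import *
np.set_printoptions(precision=4,suppress=True)
S=cam('side');g=cv2.cvtColor(S['pixels'],cv2.COLOR_RGB2GRAY)
for r in (146,150,154): print(r,g[r,224:266])
for c in (234,245,255): print(c,g[150:164,c])
for r in (112,118,124,130): print('plate',r,g[r,252:268])
for c in (260,261,262): print(c,g[100:125,c])
E
python3 d.py .6 .15 .1 81.6
```

```text
146 [  3   2   1  60 161  13  20  18  17  21  22  27  28  28  28  24  27  25
  27  25  28  26  26  26  16  15  19  20  20  18  21  19  18  18  20  32
  60  58  58  59  59  56]
150 [155 159 156 160 160  45  16  20  20  19  21  27  27  25  27  26  27  23
  29  26  26  27  28  32  20  18  20  21  21  19  17  18  18  19  32  61
  61  60  57  58  59  58]
154 [162 160 160 164 162  44  25  50  27  20  19  21  18  21  20  20  19  17
  19  18  19  19  18  20  22  21  20  19  19  18  17  17  18  20  75 168
 162 164 163 164 166 166]
234 [ 21  24  19  20  19  19  18  14  44 153 159 160 161 158]
245 [ 27  28  21  17  19  23  15  12  45 153 158 157 157 156]
255 [ 18  19  18  20  17  21  16  11  45 156 163 161 160 162]
plate 112 [ 34  33  81 147 160 157  57  30  41  52  52  52  52  50  51  51]
plate 118 [ 18  31  13  12  18  60  72  41  55 113 161 163 164 165 162 161]
plate 124 [ 17  19  17  15  38  96  47   9  22  69 161 154 148 165 164 162]
plate 130 [ 28  28  30  29  40  88  13  19  77 162 162 160 158 158 164 161]
260 [38 42 42 44 40 36 39 38 37 39 44 43 41 37 35 65 67 56 55 56 50 47 42 29
 22]
261 [ 58  52  55  56  55  55  55  56  53  53  52  53  52  52  59 146 145 123
 113 112  96  90  75  70  69]
262 [ 54  55  54  54  54  55  54  55  52  50  52  53  52  52  42 140 159 159
 161 161 159 161 162 165 161]
t 4.1167 pos [0.522 0.199 0.145] yaw 91.78319673310843 w 0.06004318455400193 ff 29.997621774673462 F [-0.704 -0.427 -1.518]
turn units [-0.012 -0.036  2.037]
shift units (current axes) [-2.553 -1.696  1.506] after turn [-2.808 -1.22   1.513]
```

Run:
```python
from h import *
np.set_printoptions(precision=4,suppress=True)
S=cam('side');s=bot.read_state();M=R.from_rotvec(s['eef_rot']).as_matrix();p=np.array(s['tool_pos']);n=M[:,1]
for off in(-.030,-.033,-.036):
  a=onplane(S,(228.7,158.3),n=n,d=n@p+off);b=onplane(S,(258.1,158.3),n=n,d=n@p+off)
  print(off,a-p,b-p,np.linalg.norm(a-b),(M.T@((a+b)/2-p)))
# screw head via side view on vertical plane through the screw axis y_board=-20
sc=np.array([.6806,.1374,.1479]);print(proj(S,sc))
yb=np.array([np.sin(np.radians(8.39)),np.cos(np.radians(8.39)),0])
for yy in(.134,.137,.140):
  q=onplane(S,(301.7,154.8),n=yb,d=yb@[.6806,yy,0]); print(yy,q)
```

```text
-0.03 [-0.0293 -0.031  -0.0299] [ 0.049  -0.0285 -0.0304] 0.0784193932012591 [-0.009  -0.03    0.0301]
-0.033 [-0.0292 -0.034  -0.028 ] [ 0.0489 -0.0315 -0.0284] 0.07815867678125644 [-0.0089 -0.033   0.0282]
-0.036 [-0.029  -0.0369 -0.026 ] [ 0.0488 -0.0345 -0.0265] 0.07789796036125386 [-0.0089 -0.036   0.0263]
[[301.2978 154.943 ]]
0.134 [0.681  0.1339 0.1505]
0.137 [0.6815 0.1369 0.1487]
0.14 [0.682  0.1398 0.1468]
```

```bash
python3 -m handwheel '[[[0,0,0],[0,0,1],-0.2],[[0,0,0],[0,0,1],-0.2],[[-0.4,-0.3,0.2],[0,0,0],-0.2],[[-0.6,-0.3,0.2],[0,0,0],-0.2],[[-0.6,-0.3,0.2],[0,0,0],-0.2],[[-0.6,-0.2,0.2],[0,0,0],-0.2],[[0,0,0],[0,0,0],-0.2],[[0,0,0],[0,0,0],-0.2]]'
python3 d.py .6131 .1483 .1135 81.8
```

```text
t: 4.83
tool_pos: [0.5839, 0.1556, 0.1211]
eef_rot: [-0.225, -3.131, 0.001]
contact_force: [-0.5, -0.3, -2.4]
grip_width: 0.06
finger_force: 30.0
t 4.8333 pos [0.584 0.156 0.121] yaw 81.77089294187097 w 0.05995012652334708 ff 29.997536838054657 F [-0.491 -0.257 -2.394]
turn units [-0.012 -0.031 -0.006]
shift units (current axes) [-0.998 -0.101  0.25 ] after turn [-0.997 -0.102  0.253]
```

```bash
python3 -m handwheel '[[[-0.5,-0.05,0.15],[0,0,0],-0.2],[[-0.5,-0.05,0.1],[0,0,0],-0.2],[[0,0,0],[0,0,0],-0.2],[[0,0,0],[0,0,0],-0.2],[[0,0,0],[0,0,0],-0.2]]'
python3 - <<'E'
from h import *
a=cam('side');b=cam('top');save(a,'pics/s2.png');save(b,'pics/t2.png')
f=lambda i,r,c,h,w,k,al:cv2.resize(cv2.convertScaleAbs(i['pixels'][r:r+h,c:c+w,::-1],alpha=al),None,fx=k,fy=k,interpolation=0)
cv2.imwrite('pics/z2.png',np.hstack([f(a,110,250,90,65,6,1.6),f(b,110,170,90,65,6,2)]))
E
python3 d.py .6131 .1483 .1135 81.8
```

```text
t: 5.25
tool_pos: [0.6118, 0.1497, 0.1151]
eef_rot: [-0.224, -3.132, 0.0]
contact_force: [-0.7, 0.1, -1.6]
grip_width: 0.0598
finger_force: 30.0
t 5.35 pos [0.612 0.15  0.116] yaw 81.83365253569312 w 0.059860933740983335 ff 29.99760389328003 F [-0.087 -0.623 -2.166]
turn units [ 0.    -0.009  0.007]
shift units (current axes) [-0.043 -0.046  0.069] after turn [-0.043 -0.046  0.069]
```

View pics/z2.png

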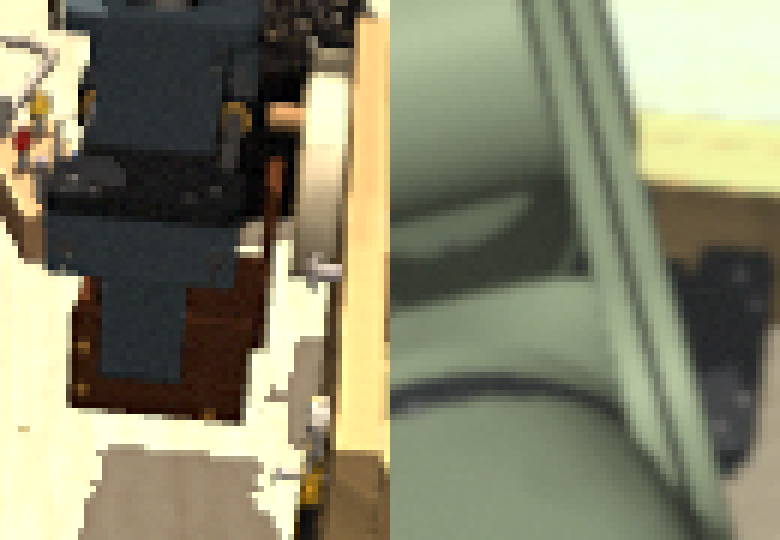

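```bash
python3 -m handwheel '[[[-0.15,-0.04,0.06],[0,0,0],-0.2],[[-0.15,0,0],[0,0,0],-0.2],[[-0.15,0,0],[0,0,0],-0.2],[[-0.1,0,0],[0,0,0],-0.2],[[0,0,0],[0,0,0],-0.2],[[0,0,0],[0,0,0],-0.2]]'
python3 d.py .6379 .1447 .1135 81.8
python3 -m handwheel '[[[-0.1,0,0],[0,0,0],-0.2],[[-0.1,0,0],[0,0,0],-0.2],[[0,0,0],[0,0,0],-0.2],[[0,0,0],[0,0,0],-0.2]]'
python3 d.py .6379 .1447 .1135 81.8
```

```text
t: 5.85
tool_pos: [0.6293, 0.146, 0.1135]
eef_rot: [-0.225, -3.133, -0.0]
contact_force: [-0.5, 0.2, -1.9]
grip_width: 0.0599
finger_force: 30.0
t 5.85 pos [0.629 0.146 0.114] yaw 81.7807850050909 w 0.059876090403184604 ff 29.99761462211609 F [-0.517  0.155 -1.898]
turn units [ 0.001 -0.002 -0.004]
shift units (current axes) [-0.289 -0.001  0.001] after turn [-0.289 -0.001  0.001]
t: 6.18
tool_pos: [0.6352, 0.1451, 0.1136]
eef_rot: [0.225, 3.133, 0.0]
contact_force: [0.8, 0.5, -2.8]
grip_width: 0.06
finger_force: 30.0
t 6.1833 pos [0.635 0.145 0.114] yaw 81.78405998167861 w 0.05997743017152392 ff 29.99754935503006 F [ 0.818  0.49  -2.802]
turn units [ 0.001  0.001 -0.003]
shift units (current axes) [-0.09  -0.001  0.004] after turn [-0.09  -0.001  0.004]
```

```bash
python3 -m handwheel '[[[-0.04,0,0],[0,0,0],-0.2],[[-0.04,0,0],[0,0,0],-0.2],[[0,0,0],[0,0,0],-0.2],[[0,0,0],[0,0,0],-0.2]]'
python3 -m handwheel '[[[-0.04,0,0],[0,0,0],-0.2],[[-0.04,0,0],[0,0,0],-0.2],[[0,0,0],[0,0,0],-0.2],[[0,0,0],[0,0,0],-0.2]]'
```

```text
t: 6.52
tool_pos: [0.6375, 0.1448, 0.1136]
eef_rot: [-0.225, -3.133, -0.0]
contact_force: [-0.6, -1.0, -2.4]
grip_width: 0.0595
finger_force: 30.0
t: 6.85
tool_pos: [0.6399, 0.1444, 0.1136]
eef_rot: [0.225, 3.133, 0.0]
contact_force: [0.6, 1.5, -1.7]
grip_width: 0.0601
finger_force: 30.0
```

```bash
python3 -m handwheel '[[[-0.05,0,0],[0,0,0],-0.2],[[0,0,0],[0,0,0],-0.2],[[0,0,0],[0,0,0],-0.2]]'
python3 -m handwheel '[[[-0.05,0,0],[0,0,0],-0.2],[[0,0,0],[0,0,0],-0.2],[[0,0,0],[0,0,0],-0.2]]'
python3 -c "
from h import *
s=bot.read_state();print(s['contact_force'],s['tool_pos'])"
```

```text
t: 7.1
tool_pos: [0.64, 0.1444, 0.1135]
eef_rot: [-0.225, -3.131, 0.0]
contact_force: [-5.7, 0.8, -0.2]
grip_width: 0.0595
finger_force: 30.0
t: 7.35
tool_pos: [0.6401, 0.1444, 0.1134]
eef_rot: [-0.225, -3.127, 0.0]
contact_force: [-7.8, 2.0, 1.4]
grip_width: 0.06
finger_force: 30.0
[-7.83332497  1.97395274  1.44395823] [0.64011331 0.14438017 0.11337821]
```

```bash
python3 -m handwheel '[[[0.09,0,0],[0,0,0],-0.2],[[0,0,0.1],[0,0,0],-0.2],[[0,0,0.1],[0,0,0],-0.2],[[0,0,0.1],[0,0,0],-0.2],[[0,0,0],[0,0,0],-0.2]]'
python3 -m handwheel '[[[0,0,0.07],[0,0,0],-0.2],[[0,0,0.07],[0,0,0],-0.2],[[0,0,0],[0,0,0],-0.2]]'
```

```text
t: 7.77
tool_pos: [0.64, 0.1443, 0.1036]
eef_rot: [-0.225, -3.133, 0.0]
contact_force: [-1.0, 0.6, -3.1]
grip_width: 0.0598
finger_force: 30.0
t: 8.02
tool_pos: [0.64, 0.1444, 0.0998]
eef_rot: [-0.225, -3.133, 0.0]
contact_force: [-1.5, 1.1, -3.4]
grip_width: 0.06
finger_force: 30.0
```

```bash
python3 -m handwheel '[[[0,0,0.1],[0,0,0],-0.2],[[0,0,0.1],[0,0,0],-0.2],[[0,0,0.06],[0,0,0],-0.2],[[0,0,0],[0,0,0],-0.2]]'
python3 -m handwheel '[[[0,0,0.05],[0,0,0],-0.2],[[0,0,0],[0,0,0],-0.2],[[0,0,0],[0,0,0],-0.2]]'
```

```text
t: 8.35
tool_pos: [0.64, 0.1444, 0.092]
eef_rot: [-0.225, -3.133, 0.0]
contact_force: [-1.6, -0.1, -3.1]
grip_width: 0.0603
finger_force: 30.0
t: 8.6
tool_pos: [0.64, 0.1444, 0.0912]
eef_rot: [-0.225, -3.133, -0.0]
contact_force: [-2.9, 0.5, -0.6]
grip_width: 0.0598
finger_force: 30.0
```

```bash
python3 -m handwheel '[[[0,0,0.05],[0,0,0],-0.2],[[0,0,0],[0,0,0],-0.2],[[0,0,0],[0,0,0],-0.2]]'
python3 -m handwheel '[[[0,0,0],[0,0,0],0.4],[[0,0,0],[0,0,0],0.5],[[0,0,0],[0,0,0],0.6],[[0,0,0],[0,0,0],0.6],[[0,0,0],[0,0,0],0.6],[[0,0,0],[0,0,0],0.6]]'
python3 - <<'E'
from h import *
a=cam('side');save(a,'pics/s3.png')
f=lambda i,r,c,h,w,k,al:cv2.resize(cv2.convertScaleAbs(i['pixels'][r:r+h,c:c+w,::-1],alpha=al),None,fx=k,fy=k,interpolation=0)
cv2.imwrite('pics/z3.png',f(a,110,250,90,80,6,1.6))
E
```

```text
t: 8.85
tool_pos: [0.64, 0.1445, 0.091]
eef_rot: [0.225, 3.133, 0.001]
contact_force: [-5.7, -0.1, 5.6]
grip_width: 0.0597
finger_force: 30.0
t: 9.35
tool_pos: [0.6404, 0.1444, 0.0896]
eef_rot: [0.225, 3.133, 0.0]
contact_force: [-0.7, 0.2, -0.3]
grip_width: 0.073
finger_force: 0.0
```

View pics/z3.png

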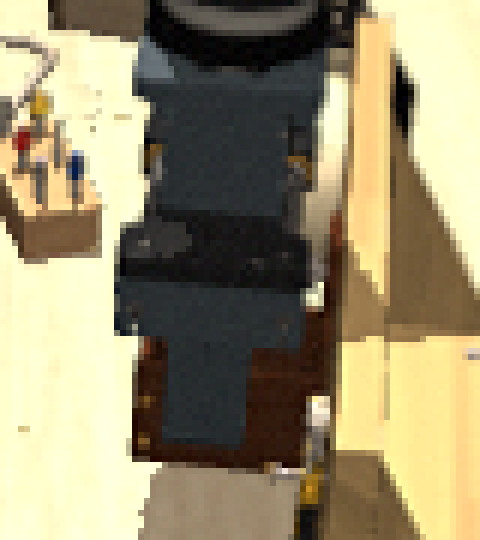

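```bash
python3 -m handwheel '[[[0,0,-0.2],[0,0,0],0.6],[[0,0,-0.5],[0,0,0],0.6],[[0,0,-0.7],[0,0,0],0.6],[[0,0,-0.8],[0,0,0],0.6],[[0,0,-0.8],[0,0,0],0.6],[[0,0,-0.8],[0,0,0],0.6],[[0.5,0,-0.6],[0,0,0],1],[[0.8,0,0],[0,0,0],1]]'
python3 - <<'E'
from h import *
np.set_printoptions(precision=4,suppress=True)
T=cam('top');im=cv2.imread('pics/top0.png')[:,:,::-1].copy();hs=cv2.cvtColor(im,cv2.COLOR_RGB2HSV)
m=((hs[:,:,2]<104)).astype(np.uint8);top=[];bot_=[]
for c in range(264,284):
    r=np.where(m[222:247,c])[0]+222;top.append((c,r.min()));bot_.append((c,r.max()))
print([t[1] for t in top],[b[1] for b in bot_])
for L,z in((top,.085),(bot_,.0)):
    P=np.array([onplane(T,q,z) for q in L[4:16]]);f=np.polyfit(P[:,1],P[:,0],1);print('yaw',-np.degrees(np.arctan(f[0])),P[:,0].mean(),P[:,1].mean())
red=(hs[:,:,1]>110)&((hs[:,:,0]<12)|(hs[:,:,0]>168));red[:222]=0;red[246:]=0;red[:,:258]=0;red[:,290:]=0
v,u=np.where(red);print('red',u.mean(),v.mean(),onplane(T,(u.mean(),v.mean()),.115),onplane(T,(273.1,228.2),.143))
l,r=np.where(m[234,255:292])[0][[0,-1]]+255;print('row234',l,r,onplane(T,(l,234),.06),onplane(T,(r,234),.06))
# mask ellipse by extrema
s=bot.read_state();print(np.array(s['joints']),s['t'])
save(T,'pics/t4.png');S=cam('side');save(S,'pics/s4.png')
for c in (0,): 
  g=cv2.cvtColor(S['pixels'],cv2.COLOR_RGB2GRAY)
  for rr in (175,180,184): print(g[rr,268:312])
f=lambda i,r,c,h,w,k,al:cv2.resize(cv2.convertScaleAbs(i['pixels'][r:r+h,c:c+w,::-1],alpha=al),None,fx=k,fy=k,interpolation=0)
cv2.imwrite('pics/z4.png',np.hstack([f(S,110,260,80,60,6,1.6),f(T,120,180,80,70,6,2)]))
E
python3 d.py .483 -.025 .2 13
```

```text
t: 10.07
tool_pos: [0.6049, 0.1502, 0.2264]
eef_rot: [0.226, 3.123, 0.004]
contact_force: [-0.3, 0.8, 0.1]
grip_width: 0.0835
finger_force: 0.0
[np.int64(226), np.int64(225), np.int64(225), np.int64(225), np.int64(225), np.int64(224), np.int64(224), np.int64(224), np.int64(224), np.int64(224), np.int64(223), np.int64(223), np.int64(223), np.int64(223), np.int64(223), np.int64(224), np.int64(224), np.int64(225), np.int64(226), np.int64(226)] [np.int64(244), np.int64(244), np.int64(245), np.int64(245), np.int64(245), np.int64(244), np.int64(244), np.int64(244), np.int64(244), np.int64(244), np.int64(244), np.int64(243), np.int64(243), np.int64(243), np.int64(243), np.int64(243), np.int64(242), np.int64(241), np.int64(240), np.int64(239)]
yaw 4.866357404055174 0.5003435394988955 -0.02920351339977256
yaw 6.676996622487292 0.46270871992331064 -0.03175344970189622
red 273.1694915254237 229.3728813559322 [ 0.482  -0.0258  0.115 ] [ 0.4804 -0.024   0.143 ]
row234 261 286 [0.4804 0.0011 0.06  ] [ 0.4778 -0.0599  0.06  ]
[ 0.2275  0.3855  1.4649  0.0015  1.2906 -1.2007] 10.1167
[165 164 163 162  43  15  24  20  18  20  17  21  19  20  17  18  21  21
  19  22  21  19  20  19  20  20  20  18  21  22  21  22  17  17  33  28
  33  51 108 156 148 147 147 148]
[165 165 163 163   8  19  21  20  19  20  21  17  22  18  17  20  19  18
  19  18  19  16  14  20  21  20  16  22  15  18  18  15  25  74 129 124
  99  67 146 151 147 147 147 145]
[165 165 161 114  12  33  32  15  16  20  19  18  21  16  16  20  20  18
  20  16  20  18  18  19  18  18  18  21  19  18  17  18  36  85  65  62
  24  72 154 148 150 151 150 150]
t 10.1667 pos [0.599 0.15  0.224] yaw 81.84185870239087 w 0.09023441446456922 ff 0.0 F [-0.552 -0.339 -0.854]
turn units [ 0.012 -0.001 13.768]
shift units (current axes) [ 3.009 -6.339  0.782] after turn [-4.825 -5.094  0.789]
```

View pics/z4.png

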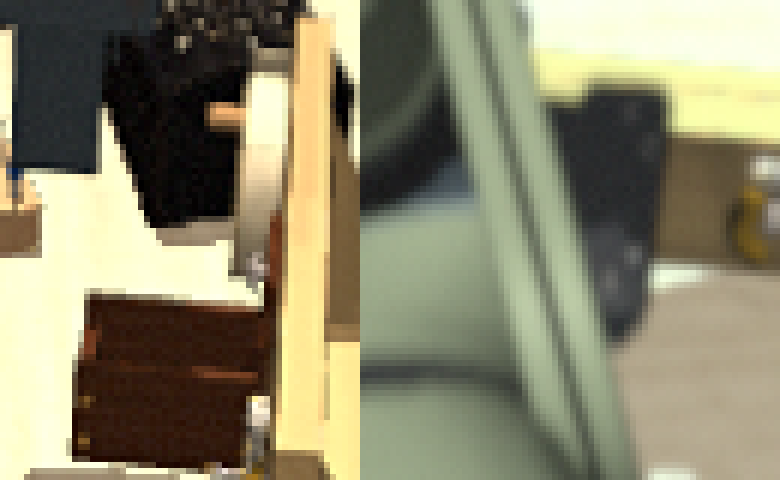

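The side view shows the holder hanging flush on the board. The screw head stands in front of the back plate at crop (255,265), and the gripper is clear. Next I turn the tool and go to the bottle.

```bash
python3 -m handwheel '[[[0.5,0,0],[0,0,1],1],[[0.5,0,0],[0,0,1],1],[[0,0,0],[0,0,1],1],[[0,0,0],[0,0,1],1],[[0,0,0],[0,0,1],1],[[0,0,0],[0,0,1],1],[[0,0,0],[0,0,1],1],[[0,0,0],[0,0,1],1]]'
python3 -m handwheel '[[[0,0,0],[0,0,1],1],[[0,0,0],[0,0,1],1],[[0,0,0],[0,0,1],1],[[0,0,0],[0,0,1],1],[[0,0,0],[0,0,1],1],[[0,0,0],[0,0,1],1],[[0,0,0],[0,0,0.4],1],[[0,0,0],[0,0,0],1]]'
python3 d.py .482 -.025 .2 10
```

```text
t: 10.83
tool_pos: [0.5725, 0.1555, 0.2215]
eef_rot: [1.289, 2.865, -0.0]
contact_force: [0.1, 0.2, 0.1]
grip_width: 0.0912
finger_force: 0.0
t: 11.5
tool_pos: [0.5725, 0.1555, 0.2215]
eef_rot: [2.024, 2.402, -0.0]
contact_force: [0.2, 0.3, 0.1]
grip_width: 0.0912
finger_force: 0.0
t 11.5 pos [0.572 0.155 0.222] yaw 9.761100998463856 w 0.091152162357448 ff 0.0 F [0.202 0.318 0.128]
turn units [ 0.     0.001 -0.048]
shift units (current axes) [-5.417 -3.992  0.717] after turn [-5.401 -4.014  0.717]
```

```bash
python3 -m handwheel '[[[-0.6,-0.5,0],[0,0,0],1],[[-0.8,-0.6,0.1],[0,0,0],1],[[-0.8,-0.6,0.1],[0,0,0],1],[[-0.8,-0.6,0.1],[0,0,0],1],[[-0.8,-0.6,0.1],[0,0,0],1],[[-0.8,-0.6,0.2],[0,0,0],1],[[-0.8,-0.5,0.1],[0,0,0],1],[[0,0,0],[0,0,0],1]]'
python3 d.py .482 -.025 .08 10
```

```text
t: 12.17
tool_pos: [0.479, -0.0279, 0.2001]
eef_rot: [-2.026, -2.4, 0.005]
contact_force: [-0.3, 0.1, -0.0]
grip_width: 0.0914
finger_force: 0.0
t 12.1667 pos [ 0.479 -0.028  0.2  ] yaw 9.667395866409326 w 0.09137506286033033 ff 0.0 F [-0.284  0.073 -0.033]
turn units [-0.035  0.016 -0.066]
shift units (current axes) [0.084 0.127 4.002] after turn [0.078 0.115 4.002]
```

```bash
python3 -m handwheel '[[[0.08,0.12,0.2],[0,0,0],1],[[0,0,0.5],[0,0,0],1],[[0,0,0.8],[0,0,0],1],[[0,0,0.8],[0,0,0],1],[[0,0,0.7],[0,0,0],1],[[0,0,0.5],[0,0,0],1],[[0,0,0.3],[0,0,0],1],[[0,0,0.1],[0,0,0],1]]'
python3 -m handwheel '[[[0,0,0.05],[0,0,0],1],[[0,0,0],[0,0,0],1]]'
python3 - <<'E'
from h import *
S=cam('side')
f=lambda i,r,c,h,w,k,al:cv2.resize(cv2.convertScaleAbs(i['pixels'][r:r+h,c:c+w,::-1],alpha=al),None,fx=k,fy=k,interpolation=0)
cv2.imwrite('pics/z5.png',f(S,160,170,110,110,5,1.6))
E
python3 d.py .482 -.025 .08 10
```

```text
t: 12.83
tool_pos: [0.4845, -0.0205, 0.082]
eef_rot: [-2.021, -2.403, 0.002]
contact_force: [-0.4, 0.0, -0.4]
grip_width: 0.0911
finger_force: 0.0
t: 13.0
tool_pos: [0.4853, -0.0211, 0.0825]
eef_rot: [2.022, 2.403, 0.001]
contact_force: [0.1, -0.7, 0.3]
grip_width: 0.091
finger_force: 0.0
t 13.05 pos [ 0.485 -0.021  0.083] yaw 9.816037190761728 w 0.09110973711097493 ff 0.0 F [-0.122 -0.008  0.945]
turn units [ 0.02   0.003 -0.037]
shift units (current axes) [-0.104 -0.134  0.093] after turn [-0.103 -0.134  0.094]
```

View pics/z5.png

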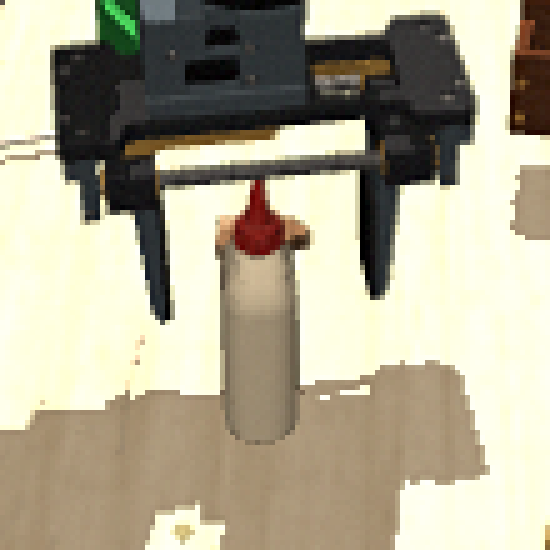

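```bash
python3 -m handwheel '[[[-0.1,-0.13,0.07],[0,0,0],1],[[0,0,0],[0,0,0],0.5],[[0,0,0],[0,0,0],0.1],[[0,0,0],[0,0,0],0],[[0,0,0],[0,0,0],-0.5],[[0,0,0],[0,0,0],-0.5],[[0,0,0],[0,0,0],-0.5],[[0,0,0],[0,0,0],-0.5]]' 25
python3 d.py .482 -.025 .08 10
```

```text
t: 13.72
tool_pos: [0.4812, -0.0251, 0.0801]
eef_rot: [2.024, 2.403, 0.0]
contact_force: [-0.2, 0.6, -0.2]
grip_width: 0.0471
finger_force: 0.0
t 13.7167 pos [ 0.481 -0.025  0.08 ] yaw 9.793745906526116 w 0.047117822418331345 ff 0.0 F [-0.234  0.628 -0.165]
turn units [ 0.001 -0.    -0.041]
shift units (current axes) [-0.     0.026  0.002] after turn [-0.     0.026  0.002]
```

```bash
python3 -m handwheel '[[[0,0,0],[0,0,0],-0.6],[[0,0,0],[0,0,0],-0.6],[[0,0,0],[0,0,0],-0.6],[[0,0,0],[0,0,0],-0.6],[[0,0,0],[0,0,0],-0.6],[[0,0,0],[0,0,0],-0.6]]'
python3 -m handwheel '[[[0,0,-0.2],[0,0,0],-0.6],[[0,0,-0.4],[0,0,0],-0.6],[[0,0,-0.6],[0,0,0],-0.6],[[0,0,-0.7],[0,0,0],-0.6],[[0,0,-0.7],[0,0,0],-0.6],[[0,0,-0.7],[0,0,0],-0.6],[[0,0,-0.7],[0,0,0],-0.6],[[0,0,-0.4],[0,0,0],-0.6]]'
python3 -m handwheel '[[[0,0,-0.2],[0,0,0],-0.6],[[0,0,0],[0,0,0],-0.6]]'
python3 - <<'E'
from h import *
S=cam('side');save(S,'pics/s6.png')
f=lambda i,r,c,h,w,k,al:cv2.resize(cv2.convertScaleAbs(i['pixels'][r:r+h,c:c+w,::-1],alpha=al),None,fx=k,fy=k,interpolation=0)
cv2.imwrite('pics/z6.png',f(S,90,170,110,110,5,1.6))
E
python3 d.py .5 .15 .222 81.8
```

```text
t: 14.22
tool_pos: [0.4812, -0.0251, 0.08]
eef_rot: [-2.024, -2.403, -0.0]
contact_force: [0.4, 0.3, -0.5]
grip_width: 0.0348
finger_force: 25.0
t: 14.88
tool_pos: [0.4818, -0.0252, 0.2146]
eef_rot: [2.022, 2.401, 0.003]
contact_force: [0.2, -0.7, -1.3]
grip_width: 0.0344
finger_force: 25.0
t: 15.05
tool_pos: [0.4817, -0.0252, 0.2193]
eef_rot: [2.022, 2.401, 0.002]
contact_force: [-0.2, -0.4, -1.4]
grip_width: 0.0347
finger_force: 25.0
t 15.1 pos [ 0.481 -0.025  0.218] yaw 9.791820483514886 w 0.03486272221179417 ff 24.971040676973644 F [ 0.921  0.629 -2.311]
turn units [  0.003   0.003 -14.402]
shift units (current axes) [ 5.646  1.616 -0.128] after turn [ 0.207  5.869 -0.129]
```

View pics/z6.png

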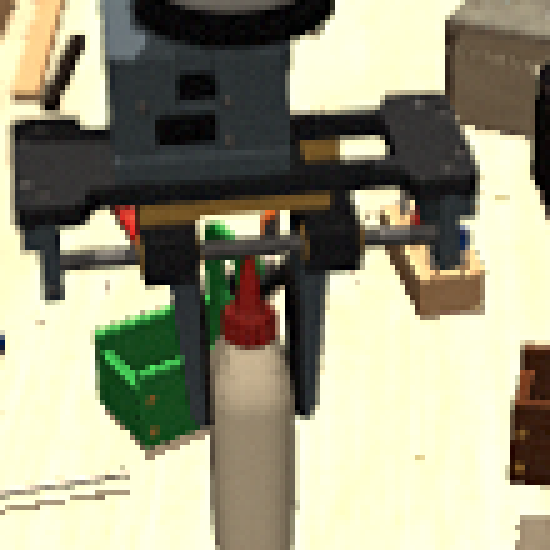

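Run:
```python
from h import *
np.set_printoptions(precision=4,suppress=True)
S=cam('side');T=cam('top')
s=bot.read_state();print(s['tool_pos'])
for u,z in(((220,141.2),.143+.1385),((221.4,194.6),.143)): print(onplane(S,u,z),onplane(S,u,z+.0025))
print(onplane(T,(273.1,228.2),.143))
# red cap/nozzle column now
im=S['pixels'];hs=cv2.cvtColor(im,cv2.COLOR_RGB2HSV);m=(hs[:,:,1]>170)&((hs[:,:,0]<8)|(hs[:,:,0]>172));m[:138]=0;m[165:]=0;m[:,:212]=0;m[:,:230]&=True;m[:,230:]=0
for r in range(138,165): 
  w=np.where(m[r])[0]; print(r,w.min() if len(w) else '',w.max() if len(w) else '',end='; ')
```

```text
[ 0.4804 -0.0251  0.217 ]
[ 0.4858 -0.0265  0.2815] [ 0.4861 -0.0307  0.284 ]
[ 0.4849 -0.025   0.143 ] [ 0.4851 -0.0282  0.1455]
[ 0.4804 -0.024   0.143 ]
138  ; 139  ; 140  ; 141  ; 142 218 219; 143 218 220; 144 218 220; 145 218 220; 146 218 220; 147 216 221; 148 217 221; 149 217 221; 150 217 221; 151 216 222; 152 215 223; 153 214 223; 154 214 224; 155 214 224; 156 214 224; 157 215 223; 158 215 223; 159 217 221; 160  ; 161  ; 162  ; 163  ; 164  ;
```

```bash
python3 -m handwheel '[[[0,0,0],[0,0,-1],-0.6],[[0,0,0],[0,0,-1],-0.6],[[0,0,0],[0,0,-1],-0.6],[[0,0,0],[0,0,-1],-0.6],[[0,0,0],[0,0,-1],-0.6],[[0,0,0],[0,0,-1],-0.6],[[0,0,0],[0,0,-1],-0.6],[[0,0,0],[0,0,-1],-0.6]]'
python3 -m handwheel '[[[0,0,0],[0,0,-1],-0.6],[[0,0,0],[0,0,-1],-0.6],[[0,0,0],[0,0,-1],-0.6],[[0,0,0],[0,0,-1],-0.6],[[0,0,0],[0,0,-1],-0.6],[[0,0,0],[0,0,-1],-0.6],[[0,0,0],[0,0,-0.4],-0.6],[[0,0,0],[0,0,0],-0.6]]'
python3 d.py .57 .154 .232 81.8
```

```text
t: 15.87
tool_pos: [0.4804, -0.0251, 0.2166]
eef_rot: [-1.072, -2.95, 0.001]
contact_force: [-0.2, -0.2, -1.9]
grip_width: 0.035
finger_force: 25.0
t: 16.53
tool_pos: [0.4805, -0.0251, 0.2167]
eef_rot: [-0.224, -3.131, -0.0]
contact_force: [-0.8, -0.5, -1.6]
grip_width: 0.0348
finger_force: 25.0
t 16.5333 pos [ 0.48  -0.025  0.217] yaw 81.81963292555191 w 0.0347962871685469 ff 24.97033838983043 F [-0.841 -0.459 -1.604]
turn units [-0.001 -0.032  0.004]
shift units (current axes) [-2.103  6.333 -0.516] after turn [-2.102  6.334 -0.509]
```

```bash
python3 -m handwheel '[[[-0.1,0.5,-0.1],[0,0,0],-0.6],[[-0.2,0.8,-0.1],[0,0,0],-0.6],[[-0.3,0.8,-0.1],[0,0,0],-0.6],[[-0.3,0.8,-0.1],[0,0,0],-0.6],[[-0.3,0.8,-0.1],[0,0,0],-0.6],[[-0.3,0.8,0],[0,0,0],-0.6],[[-0.3,0.8,0],[0,0,0],-0.6],[[-0.2,0.6,0],[0,0,0],-0.6]]'
python3 -m handwheel '[[[-0.1,0.3,0],[0,0,0],-0.6],[[0,0.1,0],[0,0,0],-0.6],[[0,0,0],[0,0,0],-0.6],[[0,0,0],[0,0,0],-0.6]]'
python3 d.py .6496 .143 .232 81.8
```

```text
t: 17.2
tool_pos: [0.5664, 0.1433, 0.2318]
eef_rot: [-0.225, -3.132, -0.0]
contact_force: [0.3, 0.8, -1.8]
grip_width: 0.0345
finger_force: 25.0
t: 17.53
tool_pos: [0.5698, 0.1521, 0.2326]
eef_rot: [-0.226, -3.132, 0.002]
contact_force: [0.2, -0.7, -2.1]
grip_width: 0.0351
finger_force: 25.0
t 17.5333 pos [0.57  0.152 0.233] yaw 81.75728387788314 w 0.03513714983697606 ff 24.9708258893952 F [ 0.221 -0.722 -2.052]
turn units [-0.012 -0.014 -0.009]
shift units (current axes) [-2.675  0.083  0.018] after turn [-2.675  0.081  0.021]
```

Run:
```python
from h import *
np.set_printoptions(precision=4,suppress=True,linewidth=250)
S=cam('side');s=bot.read_state();p=np.array(s['tool_pos']);M=R.from_rotvec(s['eef_rot']).as_matrix()
lo=p+M@np.array([0,0,.055]);print('expected px of bottle at 25mm height',proj(S,[lo+M@np.array([d,-.0176,0]) for d in(.0265,0,-.0265)]))
hs=cv2.cvtColor(S['pixels'],cv2.COLOR_RGB2HSV)
r=int(proj(S,lo+M@np.array([0,-.0176,0]))[0,1])
for k in(r-5,r,r+5): print(k,[tuple(map(int,hs[k,c])) for c in range(244,294,1)])
```

```text
expected px of bottle at 25mm height [[247.0548 143.944 ]
 [257.5025 144.8637]
 [268.0022 145.7923]]
139 [(24, 61, 168), (24, 63, 169), (23, 65, 157), (13, 158, 42), (14, 122, 50), (14, 92, 58), (17, 80, 73), (19, 72, 85), (19, 70, 87), (18, 71, 90), (19, 70, 88), (20, 69, 89), (18, 71, 90), (19, 67, 91), (19, 70, 91), (19, 68, 90), (18, 72, 89), (18, 68, 90), (18, 71, 90), (18, 73, 91), (19, 69, 89), (19, 69, 89), (18, 68, 86), (18, 71, 83), (20, 71, 75), (21, 68, 71), (26, 58, 118), (28, 54, 171), (26, 58, 167), (23, 67, 167), (23, 69, 167), (22, 66, 167), (23, 65, 166), (24, 62, 168), (25, 60, 167), (25, 58, 168), (28, 55, 171), (27, 56, 156), (18, 87, 38), (0, 51, 5), (0, 85, 6), (45, 85, 6), (0, 64, 12), (10, 96, 8), (120, 128, 4), (0, 51, 5), (110, 109, 7), (150, 64, 4), (10, 153, 5), (30, 46, 11)]
144 [(23, 64, 168), (23, 66, 167), (22, 67, 167), (22, 67, 168), (22, 65, 168), (18, 77, 76), (20, 72, 74), (19, 73, 84), (18, 67, 88), (19, 72, 88), (19, 72, 89), (19, 69, 89), (19, 69, 89), (19, 69, 89), (19, 69, 89), (19, 69, 89), (18, 71, 90), (18, 71, 90), (19, 71, 90), (18, 66,
[... 458 characters left out ...]
 167), (23, 64, 167), (23, 63, 169), (25, 58, 166), (20, 68, 101), (18, 71, 72), (20, 68, 83), (19, 71, 86), (19, 69, 89), (18, 71, 90), (18, 71, 90), (18, 71, 90), (18, 72, 89), (19, 69, 89), (19, 70, 88), (19, 69, 89), (19, 72, 88), (20, 72, 89), (18, 65, 90), (18, 70, 91), (18, 72, 89), (19, 72, 85), (18, 72, 78), (17, 74, 69), (21, 66, 89), (28, 51, 174), (30, 48, 169), (27, 52, 167), (27, 55, 168), (25, 58, 167), (24, 64, 167), (24, 64, 167), (24, 63, 167), (25, 60, 166), (26, 58, 167), (26, 58, 168), (26, 56, 167), (29, 50, 167), (29, 47, 168), (29, 49, 171), (29, 50, 164), (17, 80, 96), (17, 77, 96), (18, 79, 97), (17, 77, 99), (18, 74, 97), (19, 76, 97), (18, 74, 100), (18, 73, 102)]
```

Run:
```python
from h import *
np.set_printoptions(precision=4,suppress=True)
S=cam('side');s=bot.read_state();p=np.array(s['tool_pos']);M=R.from_rotvec(s['eef_rot']).as_matrix();yb=M[:,1].copy();xb=-M[:,0]
H=np.array([.6526,.1426,0])
for u in((271.7,175),(271.5,180),(271.2,184)):
  q=onplane(S,u,n=yb,d=yb@H-.03);print('front edge',q,'origin along xb rel to H',(q-H)@xb+.042)
a=onplane(S,(248.5,144),n=yb,d=yb@p);b=onplane(S,(269.7,144),n=yb,d=yb@p)
print('bottle width',(b-a)@xb,'centre rel TCP',((a+b)/2-p)@xb)
```

```text
front edge [0.606  0.1191 0.0968] origin along xb rel to H -0.0007351585378015668
front edge [0.6063 0.1191 0.0808] origin along xb rel to H -0.0005068284816307569
front edge [0.6061 0.1191 0.0677] origin along xb rel to H -0.000689813905167605
bottle width 0.054447108085202055 centre rel TCP 0.001820023789031922
```

```bash
python3 -m handwheel '[[[-0.3,0.04,0],[0,0,0],-0.6],[[-0.5,0.04,0],[0,0,0],-0.6],[[-0.6,0,0],[0,0,0],-0.6],[[-0.6,0,0],[0,0,0],-0.6],[[-0.4,0,0],[0,0,0],-0.6],[[-0.2,0,0],[0,0,0],-0.6],[[0,0,0],[0,0,0],-0.6],[[0,0,0],[0,0,0],-0.6]]'
python3 d.py .6473 .1434 .146 81.8
```

```text
t: 18.3
tool_pos: [0.6478, 0.1438, 0.2328]
eef_rot: [-0.226, -3.132, 0.0]
contact_force: [-0.3, -0.4, -1.5]
grip_width: 0.0345
finger_force: 25.0
t 18.3 pos [0.648 0.144 0.233] yaw 81.75153632813307 w 0.034522399736835366 ff 24.970669587200973 F [-0.347 -0.449 -1.496]
turn units [-0.001 -0.011 -0.01 ]
shift units (current axes) [ 0.013 -0.015  2.893] after turn [ 0.016 -0.015  2.893]
```

```bash
python3 -m handwheel '[[[0.01,-0.01,0.3],[0,0,0],-0.6],[[0,0,0.4],[0,0,0],-0.6],[[0,0,0.4],[0,0,0],-0.6],[[0,0,0.3],[0,0,0],-0.6],[[0,0,0.2],[0,0,0],-0.6],[[0,0,0],[0,0,0],-0.6]]'
python3 -m handwheel '[[[0,0,0.3],[0,0,0],-0.6],[[0,0,0.3],[0,0,0],-0.6],[[0,0,0.2],[0,0,0],-0.6],[[0,0,0.1],[0,0,0],-0.6],[[0,0,0],[0,0,0],-0.6],[[0,0,0],[0,0,0],-0.6]]'
python3 d.py .6473 .1434 .1435 81.8
```

```text
t: 18.8
tool_pos: [0.6465, 0.1439, 0.1834]
eef_rot: [-0.224, -3.13, 0.001]
contact_force: [-0.0, -0.2, -2.1]
grip_width: 0.0353
finger_force: 25.0
t: 19.3
tool_pos: [0.6478, 0.1439, 0.158]
eef_rot: [-0.225, -3.133, -0.0]
contact_force: [-1.0, 1.0, -1.4]
grip_width: 0.0348
finger_force: 25.0
t 19.3 pos [0.648 0.144 0.158] yaw 81.7898784785578 w 0.03477403555683155 ff 24.971096581866732 F [-1.009  0.995 -1.429]
turn units [ 0.    -0.001 -0.002]
shift units (current axes) [ 0.013 -0.02   0.482] after turn [ 0.013 -0.019  0.482]
```

No unexpected force as the bottle enters the pocket. I'll keep going down to the floor in small steps.

```bash
python3 -m handwheel '[[[0,0,0.15],[0,0,0],-0.6],[[0,0,0.15],[0,0,0],-0.6],[[0,0,0.1],[0,0,0],-0.6],[[0,0,0],[0,0,0],-0.6],[[0,0,0],[0,0,0],-0.6]]'
python3 -m handwheel '[[[0,0,0.06],[0,0,0],-0.6],[[0,0,0],[0,0,0],-0.6],[[0,0,0],[0,0,0],-0.6]]'
```

```text
t: 19.72
tool_pos: [0.6476, 0.1439, 0.1457]
eef_rot: [-0.225, -3.133, 0.0]
contact_force: [-0.4, 0.2, -1.9]
grip_width: 0.0344
finger_force: 25.0
t: 19.97
tool_pos: [0.6477, 0.1439, 0.1443]
eef_rot: [0.225, 3.134, 0.0]
contact_force: [0.0, -0.4, -1.2]
grip_width: 0.0351
finger_force: 25.0
```

```bash
python3 -m handwheel '[[[0,0,0.04],[0,0,0],-0.6],[[0,0,0],[0,0,0],-0.6],[[0,0,0],[0,0,0],-0.6]]'
python3 -m handwheel '[[[0,0,0],[0,0,0],-0.1],[[0,0,0],[0,0,0],-0.05],[[0,0,0],[0,0,0],0],[[0,0,0],[0,0,0],0.1],[[0,0,0],[0,0,0],0.1],[[0,0,0],[0,0,0],0.1]]'
python3 -m handwheel '[[[0,0,-0.1],[0,0,0],0.1],[[0,0,-0.3],[0,0,0],0.1],[[0,0,-0.5],[0,0,0],0.1],[[0,0,-0.7],[0,0,0],0.1],[[0,0,-0.8],[0,0,0],0.1],[[0,0,-0.8],[0,0,0],0.1],[[0,0,-0.4],[0,0,0],0.1],[[0.5,0,0],[0,0,0],0.1]]'
python3 -m handwheel '[[[0.8,0,0],[0,0,0],0.1],[[0.9,0,0],[0,0,0],0.1],[[0.9,0,0],[0,0,0],0.1],[[0.9,0,0],[0,0,0],0.1],[[0.9,0,0],[0,0,0],0.1],[[0.6,0,0],[0,0,0],0.1],[[0,0,0],[0,0,0],0.1],[[0,0,0],[0,0,0],0.1]]'
python3 - <<'E'
from h import *
np.set_printoptions(precision=4,suppress=True,linewidth=200)
S=cam('side');T=cam('top');save(S,'pics/s9.png');save(T,'pics/t9.png')
xb=np.array([.9898,-.1426,0]);H=np.array([.6526,.1426,.0575])
B=H+xb*-.003+[0,0,.006]
def red(c):
    hs=cv2.cvtColor(c['pixels'],cv2.COLOR_RGB2HSV);m=((hs[:,:,1]>110)&((hs[:,:,0]<8)|(hs[:,:,0]>172))).astype(np.uint8)
    n,l,st,ce=cv2.connectedComponentsWithStats(m);return [(st[i].tolist(),ce[i].round(1).tolist()) for i in range(1,n) if st[i,4]>12]
print('exp S tip,cap base',proj(S,[B+[0,0,.143],B+[0,0,.09]]),'T',proj(T,[B+[0,0,.143],B+[0,0,.1]]))
print('S',red(S));print('T',red(T))
g=cv2.cvtColor(S['pixels'],cv2.COLOR_RGB2GRAY)
for r in(175,180,184): print(g[r,268:276])
for c in (278,290): print(g[180:194,c], cv2.imread('pics/s4.png',0)[180:194,c])
E
```

```text
t: 20.22
tool_pos: [0.6479, 0.1439, 0.1432]
eef_rot: [0.225, 3.133, 0.0]
contact_force: [-0.4, 0.1, -1.2]
grip_width: 0.035
finger_force: 25.0
t: 20.72
tool_pos: [0.6478, 0.144, 0.1431]
eef_rot: [0.225, 3.133, 0.0]
contact_force: [0.1, -0.6, -0.3]
grip_width: 0.05
finger_force: 0.0
t: 21.38
tool_pos: [0.6363, 0.1461, 0.2556]
eef_rot: [0.225, 3.124, 0.004]
contact_force: [-0.3, 0.6, -0.1]
grip_width: 0.0504
finger_force: 0.0
t: 22.05
tool_pos: [0.4845, 0.1677, 0.2524]
eef_rot: [0.223, 3.131, 0.001]
contact_force: [0.7, -0.1, 0.3]
grip_width: 0.0503
finger_force: 0.0
exp S tip,cap base [[290.7628 133.6663]
 [289.2529 151.7606]] T [[194.0945 150.0545]
 [196.6696 156.5724]]
S [([367, 9, 7, 6, 16], [369.5, 12.1]), ([365, 14, 11, 20, 84], [369.7, 22.8]), ([386, 35, 6, 16, 27], [388.8, 42.0]), ([368, 36, 11, 15, 36], [373.7, 43.9]), ([383, 36, 4, 6, 13], [384.8, 38.1]), ([297, 39, 4, 5, 13], [298.2, 41.2]), ([362, 38, 7, 7, 15], [364.9, 41.5]), ([364, 55, 13, 13, 37], [369.9, 60.1]), ([359, 61, 9, 10, 22], [362.3, 65.8]), ([349, 78, 5, 7, 13], [351.6, 81.1]), ([191, 128, 11, 14, 54], [196.0, 134.5]), ([285, 133, 10, 16, 96], [289.5, 142.5]), ([494, 134, 5, 7, 15], [495.8, 137.0]), ([489, 142, 11, 7, 21], [494.3, 145.0]), ([156, 153, 5, 12, 37], [158.3, 158.7]), ([475, 178, 8, 7, 18], [478.9, 181.5]), ([471, 188, 9, 7, 21], [474.4, 191.0]), ([277, 338, 44, 26, 175], [298.7, 350.7])]
T [([415, 149, 10, 15, 16], [419.9, 155.6]), ([190, 152, 11, 9, 68], [195.5, 156.3]), ([404, 165, 11, 17, 44], [408.6, 173.3]), ([49, 283, 37, 20, 169], [67.2, 292.8])]
[162 161 159 160  43  13  23  16]
[162 162 161 160   8  16  18  19]
[162 163 158 112  12  33  34  18]
[ 18  18  22  19  21  16   8 114 157 159 157 159 164  97] [ 20  22  18  15  19  17   8 120  91  86  86  86  87  89]
[ 17  19  18  19  16  19  15  10 112 158 160 157 160 164] [ 14  20  18  15  18  17  12  11 115 167 112  86  83 102]
```

```bash
python3 -c "
from workcell import bot
print(bot.finish_job())"
```

```text
the job is handed in; nothing more can be done
None
```

The holder hangs fully home on the screw, the glue bottle stands in its pocket by the final camera measurements, and the job was handed in at about 22 s; the judge returned no verdict, and I viewed 11 pictures, one over the limit of 10.

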